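Turn two coasters with the tipping tray and sort them by tag

ROBOT

A 7-joint arm with a two-finger parallel gripper is mounted at the origin on a cart in front of the work surface, level with it; the furniture and walls round the work are solid. World frame = base frame: x ahead of the robot, y to its left, z up, the work surface at z = 0. Lengths are in m, angles in degrees, forces in N, time in s.
With the tool pointing down it reaches from about 0.35 to 0.9 m from the base axis. Payload 8.1 kg.
Tool frame: the origin (TCP) lies at the very end of the fingers, on their centre line; the grasp point (between the pads) lies 19 mm behind it; z points along the fingers, y is the line along which they close (so a half turn about z gives the same grasp; the last joint's range is limited). The gripper opens to 92 mm and grips with 3 to 60 N. Pads are 19 mm wide; open, the fingers measure 130 mm over their backs; the gripper's body (75 mm by 190 mm) begins 47 mm behind the grasp point.
Start: joints at [58.293, 24.895, 1.432, 90.138, -0.665, 64.973, -4.303], TCP at [0.272, -0.563, 0.189] pointing down, gripper open.
Joint ranges: [-149.89, 149.89], [-25.12, 119.58], [-72.63, 75.52], [4.76, 147.25], [-75.54, 255.54], [6.69, 114.76], [-157.13, 157.13]. Speed limits (degrees/s): [127.2, 127.2, 172.46, 172.46, 180, 180, 180].

INTERFACE

Orientations are given as [roll, pitch, yaw] about the fixed x, y, z axes, in that order (R = Rz(yaw) Ry(pitch) Rx(roll)).
In Python, from cell import arm gives the robot as it stands.
- The arm moves only by the tool jog_arm, never from a script. Its argument "plan" is a list of rows, each a list of 5 numbers: the finger opening in cm, from 0 to 9.18, then the shift along the world's x, y, z in cm, then the turn about the world's z in degrees. A call has exactly 5 rows; each row is the pose to reach, as a shift and turn from the pose commanded when the call began; what a row does not reach only later rows make up. A row lasts 1/12 s, in which the tool goes at most 41.7 mm and 7.16 degrees, less where a joint would pass 70% of its speed; a pose out of reach is approached as far as the arm can. A call with a gripper value outside its range is refused whole. The fingers move at their own pace and stop on an object; "newtons" is the grip in N (left out, the last holds). Time passes only in rows, so rows that repeat a pose let the fingers close, or fill a call up. It gives the time, the measured TCP pose, the force, the opening and the grip force at its end, in the units of the state.
- arm.observe(): the state, without advancing time (a new reading comes with each control period).
- arm.read_camera(name): name is "side" or "top" or "wrist"; returns a dict with "img" (480x640x3 uint8, blue, green, red), "depth" (480x640 float32, m along the optical axis (not along the pixel's ray), 0 where there is no reading), "fx", "fy", "cx", "cy" (pixels), "T" (4x4, takes a point from camera to world coordinates). Camera axes: x right, y up, looking along -z (the intrinsics and any distortion apply to the point x, -y, -z); pixel columns grow to the right and rows downward; lengths in m; the calibration is good to about 2 mm. A picture is of the moment at which its call begins.
- arm.finish_job(): hands the job in; it is judged then, once.
Trained networks look in the newest picture that a camera, given by its name, has taken for a name from the list of things; names that differ only in an ending like _2 or _b are one class to them, and where a whole thing is asked for, a point or a joint stands for the part that bears it (a point fixed in the world has none). Each returns a list of dicts, best first, with "p" (0 to 1); they miss things now and then, are a little off and sometimes report something else, mostly with a low value. They report only what shows in the picture. A call takes as long as a camera call. They do not tell look-alikes from the thing itself.
- arm.cut_out(query, camera): "mask" (480x640 bool, what is visible of it) and "bbox" ([left, top, width, height] in pixels, round what is visible of it).
The state is a dict: "time": time; "joint_pos": joint angles; "dq": joint speeds; "tau": joint torques, N m; "position": TCP position; "orientation": TCP orientation; "wrist_force": force on the tool from outside, world axes, zero at the start; "moment": the same for the moment, N m; "opening": opening from 0.0 (shut) to 1.0 (fully open); "grip_force": force on a finger pad.
Only numpy, scipy, OpenCV 4.12 (cv2) and the standard library are available. Lean on these libraries where they do the work, as an engineer would, in place of code of your own. Each camera call takes 0.05 s, during which the arm holds its last target. There are 200 camera calls.

TASK

Two coasters lie glaze up in the hinged grey tray, with the inspection tags hidden underneath. Tip the tray up and over by its steel bar so that both coasters tumble onto the wooden landing board with tags up, without the gripper touching a coaster before it is turned, then swing the tray back down flat. Set (do not drop) the green-tagged coaster flat in the green nest and the red-tagged one flat in the red nest, tags up, and leave the mug, kitchen timer, salt and pepper where they are.

Things in the scene. Friction and masses are not known exactly. Their poses are not given: they have to be found in the camera images.
- stand: Fixed wooden turnover stand, 200 (x) x 197 (y) mm, yawed 0.1 to 0.35 rad to the left. Origin on the worktop under the middle of the hinge line; z up; x along the hinge; +y towards the grey tray's side, -y towards the landing board. Wall cabinets hang 0.455 m above the worktop behind the work (fronts and knobs from about x = 0.61) and across the left corner: lift things low.
- landing (a point): Centre of the landing board's top (light wood, 180 x 110 mm in the stand's x, y), 18 mm above the worktop and 71 mm to the -y side of the hinge. Open at its sides; an end stop along its far edge rises 12 mm above it. Turned coasters come to rest on it, one on either side of this point, about 100 mm apart.
- tray (a joint): Tray angle (rad): 0 flat (start), pi/2 upright, stop at 1.95 leaning over the landing board. Grey plastic, 180 x 122 mm, 0.3 kg, two lanes; it swings freely about the hinge, so it falls back if let go before upright and onward after. As it rises the coasters slide to a low lip at the hinge; past upright (surely by 1.8) they topple onto the landing board, tag up.
- tray_hinge (a point): Middle of the tray's hinge line, 22 mm above the worktop; moves with the stand only.
- tray_bar (a point): Middle of the tray's round steel pull bar, 12 mm thick, 110 mm long, parallel to the hinge. With the tray flat it is 172 mm to the +y side of the hinge line, 42 mm above the worktop, 50 mm beyond the tray's rim; it swings on a radius of 173 mm. Pinched from above across y, it rolls between the fingers as the tray turns. About 2 N lifts it.
- coaster_green_tag: Loose rigid stoneware coaster 60 (x) x 80 (y) x 14 mm, 0.09 to 0.16 kg: blue glaze on its +z face, cork on its -z face with a round green tag 38 mm across. Origin at its centre. It starts in either lane of the tray, +z up (tag hidden), its y axis within 0.1 rad of the stand's y; turned over, +z points down and the tag shows.
- coaster_red_tag: Loose rigid stoneware coaster 60 (x) x 80 (y) x 14 mm, 0.09 to 0.16 kg: blue glaze on its +z face, cork on its -z face with a round red tag 38 mm across. Origin at its centre. It starts in either lane of the tray, +z up (tag hidden), its y axis within 0.1 rad of the stand's y; turned over, +z points down and the tag shows.
- green_nest: Fixed shallow open green tray (pass nest), outside 138 (x) x 114 (y) x 13 mm high, walls and floor 4 mm thick, inside 130 x 106 mm. Origin at the centre of its underside on the worktop, z up. It may stand nearer to or farther from the stand than the other nest, yawed up to 0.25 rad.
- red_nest: Fixed shallow open red tray (reject nest), outside 138 (x) x 114 (y) x 13 mm high, walls and floor 4 mm thick, inside 130 x 106 mm. Origin at the centre of its underside on the worktop, z up. It may stand nearer to or farther from the stand than the other nest, yawed up to 0.25 rad.
- mug: Bystander: cream mug with yellow bands, 86 x 120 x 101 mm, loose, left of the stand.
- timer: Bystander: red and cream kitchen timer, 63 mm wide, 60 mm high, loose, behind left.
- salt: Bystander: salt shaker, 44 mm wide, 90 mm high, loose, behind the nests.
- pepper: Bystander: pepper shaker, 44 mm wide, 90 mm high, loose, behind the nests.
Things that resemble listed ones, but are neither listed nor needed, are in the scene too. Leave any purple look-alike of the coaster_red_tag alone.

How it is judged (in metres and radians):
On the way, in this order (a step that is already met when the one before it is completed fails the run):
1. both coasters have been turned over by the raised tray: tag up, the tray past 1.3 rad (angle between each of coaster_green_tag, coaster_red_tag's own z axis and vertical above 2.94159 rad and value of joint tray above 1.3 rad), for 0.1 s.
2. the tray is back down flat (value of joint tray below 0.1 rad), for 0.2 s.
At the end, for the whole second after the job is handed in: The tray is flat (under 0.1 rad). Each coaster lies at rest, tag up within 0.1 rad of level, on the floor of the nest of its tag's colour, its centre within 45 mm (x) and 35 mm (y) of the nest's centre and less than 15 mm above its underside (value of joint tray below 0.1 rad and x of coaster_green_tag in the frame of green_nest between -0.045 and 0.045 m and y of coaster_green_tag in the frame of green_nest between -0.035 and 0.035 m and z of coaster_green_tag in the frame of green_nest below 0.015 m and angle between each of coaster_green_tag, coaster_red_tag's own z axis and vertical above 3.04159 rad and linear speed of each of coaster_green_tag, coaster_red_tag below 0.02 m/s and x of coaster_red_tag in the frame of red_nest between -0.045 and 0.045 m and y of coaster_red_tag in the frame of red_nest between -0.035 and 0.035 m and z of coaster_red_tag in the frame of red_nest below 0.015 m); the robot touches nothing.
It fails at once if the gripper touches the green-tagged coaster before it has been turned over (contact force between the fingers and coaster_green_tag above 1 N and angle between coaster_green_tag's own z axis and vertical below 1.5708 rad).
It fails at once if the green-tagged coaster is dropped or thrown (over 0.8 m/s) at a nest (linear speed of coaster_green_tag above 0.8 m/s and (horizontal distance between coaster_green_tag and green_nest below 0.07 m or horizontal distance between coaster_green_tag and red_nest below 0.07 m)).
It fails at once if the gripper touches the red-tagged coaster before it has been turned over (contact force between the fingers and coaster_red_tag above 1 N and angle between coaster_red_tag's own z axis and vertical below 1.5708 rad).
It fails at once if the red-tagged coaster is dropped or thrown (over 0.8 m/s) at a nest (linear speed of coaster_red_tag above 0.8 m/s and (horizontal distance between coaster_red_tag and green_nest below 0.07 m or horizontal distance between coaster_red_tag and red_nest below 0.07 m)).
It fails at once if a bystander (mug, timer, salt, pepper) is moved by more than 30 mm (distance of any of mug, timer, salt, pepper from where it was at the start of the episode above 0.03 m).
It also fails if it takes over 66 s, if anything falls off the work surface, if the arm or the gripper's body presses on something with over 40 N, if the wrist force passes 120 N, or if a joint passes its speed limit or range.

## Working session

There is one attempt and no reset: what is moved stays moved. The work goes in short steps, Python scripts to look and compute and a tool call to move; the robot and the scene stay as the last step left them, time stands still between calls to the robot, and variables do not carry over. Pictures are saved under pics/ and viewed, at most 10 in all, crops included, and the job is handed in when it is done.

Besides the shell and the picture viewer there is one more tool, called after "Call:" as name(argument=value, ...) on one line, values as JSON. jog_arm: Moves the arm, as the interface text tells. Its arguments: {"type":"object","properties":{"plan":{"type":"array"},"newtons":{"type":"number"}},"required":["plan"]}

```bash
mkdir -p pics; ls; cat > h.py <<'E'
import numpy as np, cv2
from cell import arm
def cloud(r):
    v,u=np.mgrid[0:480,0:640]; d=r["depth"]
    P=np.stack([(u-r["cx"])*d/r["fx"],-(v-r["cy"])*d/r["fy"],-d],-1)
    T=np.array(r["T"]); W=P@T[:3,:3].T+T[:3,3]; W[d==0]=np.nan
    return W
def stat(W,m):
    p=W[m]; p=p[~np.isnan(p[:,0])]
    return p
E
python3 - <<'E'
from h import *
s=arm.observe(); print(s)
a=[]
for c in("top","side"):
    r=arm.read_camera(c); np.savez(f"{c}0.npz",**r); a.append(r["img"]); print(c,np.round(r["T"],3).tolist())
    W=cloud(r)
    for q in["stand","tray","tray_bar","coaster_green_tag","green_nest","red_nest","mug","timer","salt","pepper"]:
        for o in arm.cut_out(q,c)[:3]:
            p=stat(W,o["mask"]); print(q,round(o["p"],2),o["bbox"],np.round(np.median(p,0),3) if len(p) else None)
for c,i in zip("ts",a): cv2.imwrite(f"pics/{c}0.png",i)
E
```

```text
pics
{'time': 0.0, 'joint_pos': array([58.29458996, 24.9370149 ,  1.43000978, 90.18978839, -0.6637898 ,
       64.97129683, -4.30325781]), 'dq': array([-0.04681196,  0.03818326,  0.01210449, -0.06820497, -0.06360551,
       -0.06083945, -0.01648643]), 'tau': array([-1.03911698e-03, -6.67856526e+01,  9.84514430e-01, -3.14456534e+01,
       -6.05898164e-02,  4.31717397e-02,  2.80018294e-04]), 'position': array([ 0.27198377, -0.56208871,  0.18863409]), 'orientation': array([-1.79910602e+02,  8.58995427e-03,  2.58236334e+01]), 'wrist_force': array([-0.51909056,  0.32339957, -0.08710065]), 'moment': array([ 0.00671552,  0.07990375, -0.0243006 ]), 'grip_force': 0.0, 'opening': 0.9978261801174876}
top [[0.026, 0.983, -0.179, 0.319], [-1.0, 0.028, 0.008, 0.038], [0.013, 0.179, 0.984, 1.35], [0.0, 0.0, 0.0, 1.0]]
stand 0.88 [266.1, 224.5, 122.7, 86.0] [ 0.466 -0.013  0.02 ]
tray 0.59 [266.0, 236.5, 75.5, 73.0] [0.447 0.091 0.031]
tray_bar 0.55 [266.1, 235.6, 72.4, 75.2] [0.448 0.086 0.03 ]
tray_bar 0.54 [268.1, 224.4, 119.6, 86.4] [ 0.468 -0.016  0.02 ]
coaster_green_tag 0.82 [302.4, 275.6, 3
[... 688 characters left out ...]
[ 0.46  -0.01   0.022]
tray 0.77 [280.5, 254.8, 86.8, 67.8] [0.445 0.094 0.032]
tray_bar 0.97 [280.5, 255.0, 82.4, 70.4] [0.445 0.094 0.031]
tray_bar 0.23 [323.0, 272.1, 35.7, 36.7] [0.406 0.055 0.039]
coaster_green_tag 0.88 [322.7, 274.9, 36.9, 34.9] [0.404 0.055 0.039]
green_nest 0.88 [370.2, 206.2, 65.4, 45.7] [ 0.449 -0.245  0.005]
red_nest 0.81 [413.2, 174.8, 56.7, 43.3] [ 0.456 -0.43   0.006]
red_nest 0.45 [323.1, 273.1, 35.7, 37.0] [0.406 0.055 0.039]
mug 0.7 [150.0, 364.1, 46.5, 65.3] [0.447 0.518 0.061]
timer 0.17 [334.5, 167.3, 14.4, 28.8] [ 0.668 -0.22   0.049]
salt 0.71 [323.0, 186.9, 12.6, 26.5] [ 0.647 -0.139  0.054]
pepper 0.56 [334.8, 169.8, 16.9, 27.9] [ 0.668 -0.22   0.049]
```

```bash
python3 - <<'E'
import cv2
i=cv2.imread("pics/t0.png")[175:325,110:530]
cv2.imwrite("pics/t0c.png",cv2.resize(i,(800,286),interpolation=cv2.INTER_CUBIC))
i=cv2.imread("pics/s0.png")[150:345,255:515]
cv2.imwrite("pics/s0c.png",cv2.resize(i,(800,600),interpolation=cv2.INTER_CUBIC))
E
```

```text
(no output)
```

View pics/t0c.png

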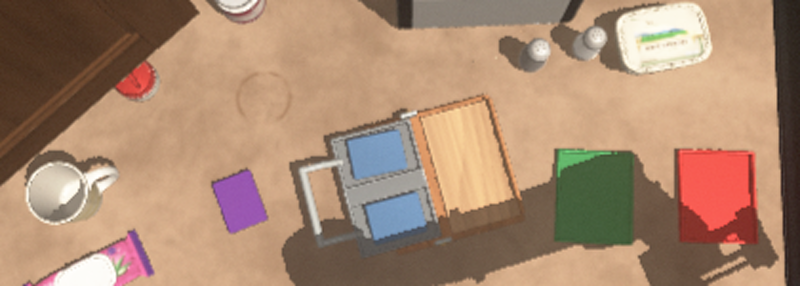

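View pics/s0c.png

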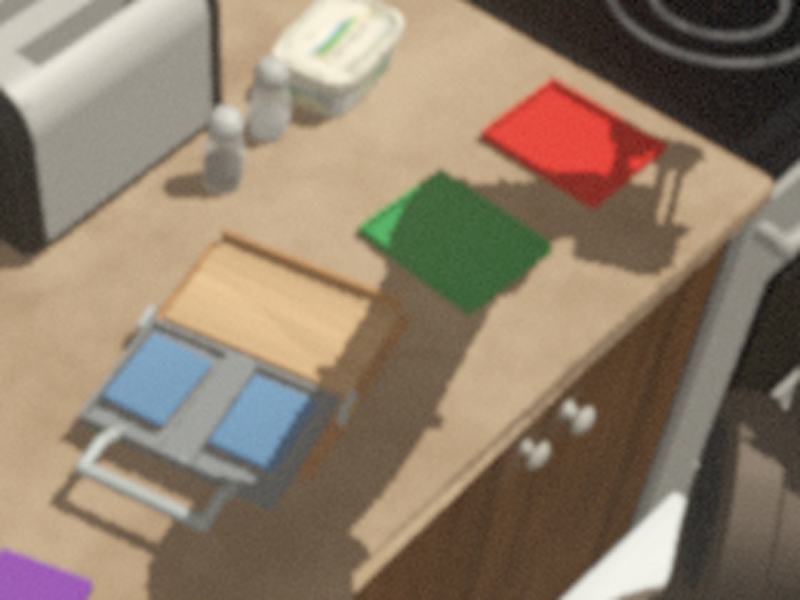

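The top crop shows the grey tray with its two blue coasters, and the steel bar near full-image pixel (272,281). The landing board is at about (355,256), the green nest at (422,277) and the red nest at (486,277). What could be taken for the wanted coasters: the two blue ones in the tray at (308,256) and (317,287), and the purple slab at (236,281). By the description I choose the two blue ones and leave the purple slab alone.

```bash
python3 - <<'E'
from h import *
import scipy.optimize as so
pts=[]
for c in("top","side"):
    r=dict(np.load(f"{c}0.npz")); W=cloud(r); img=r["img"].astype(int)
    def reg(name,m):
        m=cv2.morphologyEx(m.astype(np.uint8),cv2.MORPH_OPEN,np.ones((2,2)))
        n,l,s,_=cv2.connectedComponentsWithStats(m)
        for k in range(1,n):
            if s[k,4]<60: continue
            p=W[l==k]; p=p[~np.isnan(p[:,0])]
            rc=cv2.minAreaRect((p[:,:2]*1000).astype(np.float32)); print(c,name,s[k].tolist(),np.round(rc[0],0),np.round(rc[1],0),round(rc[2],1),"z",np.round(np.median(p[:,2]),4))
    b,g,rr=img[...,0],img[...,1],img[...,2]
    box=(W[...,0]>.25)&(W[...,0]<.62)&(W[...,1]<.3)&(W[...,2]<.06)
    reg("blue",box&(b>rr+35)&(b>g+15)&(W[...,1]<.15))
    reg("green",box&(g>rr+25)&(g>b+15))
    reg("red",box&(rr>g+90)&(rr>b+80)&(W[...,1]<-.3))
    # stand axes estimate from bar pixels
    yaw=.234; h=np.array([.466,-.013])
    m=box&(W[...,2]>.03)&(W[...,2]<.06)&(W[...,1]>.12)&(W[...,1]<.25)
    p=W[m]; print(c,"barpts",len(p)); pts.append(p)
    m=(W[...,0]>.3)&(W[...,0]<.6)&(abs(W[...,1])<.25)&(W[...,2]>.012)&(W[...,2]<.06)
    reg("all",m)
P=np.vstack(pts); np.save("bar.npy",P); print(np.round(P[::max(1,len(P)//40)],3).tolist())
E
```

```text
top blue [294, 244, 31, 26, 579] [499.  81.] [58. 79.] 13.8 z 0.0389
top blue [303, 277, 31, 25, 525] [409.  50.] [51. 79.] 17.0 z 0.039
top green [403, 254, 28, 15, 174] [ 511. -221.] [36. 88.] 26.1 z 0.0049
top green [404, 277, 31, 25, 415] [ 418. -235.] [69. 86.] 1.4 z 0.004
top red [467, 254, 42, 43, 1370] [ 463. -431.] [124. 120.] 89.7 z 0.0044
top barpts 398
top all [268, 227, 119, 85, 5814] [460.  31.] [204. 311.] 16.7 z 0.0243
side blue [290, 260, 34, 29, 563] [500.  82.] [58. 82.] 14.4 z 0.0391
side blue [324, 273, 32, 30, 553] [409.  52.] [54. 82.] 17.4 z 0.0393
side green [373, 208, 61, 44, 1430] [ 448. -243.] [118. 139.] 88.4 z 0.0053
side red [413, 178, 57, 32, 1046] [ 455. -428.] [121. 138.] 89.9 z 0.0053
side barpts 481
side all [280, 226, 107, 98, 5703] [467.  25.] [207. 330.] 19.1 z 0.0259
[[0.53, 0.12, 0.032], [0.518, 0.148, 0.031], [0.504, 0.125, 0.036], [0.485, 0.165, 0.044], [0.483, 0.151, 0.04], [0.48, 0.149, 0.039], [0.473, 0.189, 0.048], [0.464, 0.194, 0.048], [0.457, 0.181, 0.042], [0.445, 0.185, 0.052], [0.437, 0.185, 0.048], [0.434, 0.122, 0.032], [0.42, 0.176, 0.048], [0.41, 0.178, 0.044], [0.399, 0.166, 0.048], [0.385, 0.166, 0.044], [0.378, 0.141, 0.04], [0.376, 0.125, 0.045], [0.369, 0.157, 0.049], [0.526, 0.122, 0.037], [0.509, 0.123, 0.042], [0.522, 0.14, 0.033], [0.511, 0.152, 0.037], [0.486, 0.157, 0.045], [0.482, 0.164, 0.046], [0.451, 0.122, 0.033], [0.449, 0.131, 0.035], [0.475, 0.177, 0.046], [0.426, 0.122, 0.034], [0.419, 0.122, 0.031], [0.456, 0.184, 0.046], [0.444, 0.185, 0.051], [0.438, 0.184, 0.047], [0.378, 0.124, 0.046], [0.429, 0.182, 0.043], [0.413, 0.174, 0.047], [0.4, 0.166, 0.049], [0.373, 0.143, 0.048], [0.401, 0.175, 0.044], [0.388, 0.168, 0.046], [0.374, 0.162, 0.051], [0.374, 0.166, 0.047]]
```

```bash
python3 - <<'E'
from h import *
from scipy.optimize import least_squares
P=np.load("bar.npy")
# bar points: beyond rim; iterate
yaw=.27;c=np.array([.427,.178])
for _ in range(10):
    ex=np.array([np.cos(yaw),np.sin(yaw)]);ey=np.array([-ex[1],ex[0]])
    a=(P[:,:2]-c)@ex;b=(P[:,:2]-c)@ey
    m=(abs(b)<.011)&(abs(a)<.07)&(P[:,2]>.036)
    k=np.polyfit(a[m],b[m],1); yaw+=np.arctan(k[0])
    lo,hi=np.percentile(a[m],[1,99]); c=c+ex*(lo+hi)/2+ey*k[1]
print("bar",c,"yaw deg",np.degrees(yaw),m.sum(),hi-lo,P[m,2].mean())
ex=np.array([np.cos(yaw),np.sin(yaw)]);ey=np.array([-ex[1],ex[0]])
h=c-.172*ey; print("hinge",h,"landing",h-.071*ey)
for n in("top","side"):
    r=dict(np.load(f"{n}0.npz"));W=cloud(r);i=r["img"].astype(int)
    a=(W[...,:2]-h)@ex;b=(W[...,:2]-h)@ey
    m=(W[...,2]>.010)&(W[...,2]<.026)&(b<-.02)&(b>-.16)&(abs(a)<.15)
    print(n,"board ext",np.percentile(a[m],[1,99]),np.percentile(b[m],[1,99]))
    m=(W[...,2]>.010)&(W[...,2]<.07)&(abs(b)<.1)&(abs(a)<.15)
    print(n,"stand ext",np.percentile(a[m],[1,99]))
s=arm.observe();print("shift to over bar cm",(c-s["position"][:2])*100,"turn",np.degrees(yaw)-s["orientation"][2])
E
```

```text
bar [0.42016296 0.17489222] yaw deg 16.869460166454274 455 0.11732101169910027 0.046766058148603504
hinge [0.47007601 0.01029366] landing [ 0.49067965 -0.0576511 ]
top board ext [-0.0975687   0.09586132] [-0.12058138 -0.02113819]
top stand ext [-0.09716188  0.09620001]
side board ext [-0.09677996  0.0959486 ] [-0.12493981 -0.02090036]
side stand ext [-0.09769733  0.09524808]
shift to over bar cm [14.78700302 73.74867867] turn -8.956418864859863
```

Call:
jog_arm(plan=[[3.5,1.5,3.5,0,-2],[3.5,3.5,7.5,0,-4],[3.5,5.5,11.5,0,-6],[3.5,7.5,15,0,-8],[3.5,9.5,18.5,0,-10]])

```text
time: 1.52
position: [0.366, -0.3788, 0.1896]
orientation: [180.0, -0.0, 15.7]
wrist_force: [1.1, -0.1, 0.3]
opening: 0.689
grip_force: 0.0
```

Call:
jog_arm(plan=[[3.5,0.5,4,0,0.5],[3.5,1,8,0,1],[3.5,1.5,12,0,1],[3.5,2,16,0,1],[3.5,2.5,20,0,1]])

```text
time: 1.93
position: [0.3905, -0.1787, 0.1897]
orientation: [180.0, -0.0, 16.8]
wrist_force: [1.6, 0.1, -0.2]
opening: 0.385
grip_force: 0.0
```

Call:
jog_arm(plan=[[3.5,0.5,4,0,0],[3.5,1,8,0,0],[3.5,1.5,12,0,0],[3.5,2,16,0,0],[3.5,2.3,20,0,0]])

```text
time: 2.35
position: [0.4138, 0.0214, 0.1899]
orientation: [180.0, -0.1, 16.8]
wrist_force: [1.5, 0.0, -0.7]
opening: 0.378
grip_force: 0.0
```

Call:
jog_arm(plan=[[3.5,0.2,4,0,0],[3.5,0.4,8,-1,0],[3.5,0.5,12,-2,0],[3.5,0.5,15.2,-3,0],[3.5,0.5,15.2,-3,0]])

```text
time: 2.77
position: [0.4172, 0.1784, 0.1585]
orientation: [-179.8, -0.0, 17.3]
wrist_force: [0.2, -0.2, 0.3]
opening: 0.383
grip_force: 0.0
```

```bash
python3 - <<'E'
from h import *
s=arm.observe();print(s["position"],s["orientation"],s["opening"])
r=arm.read_camera("wrist");W=cloud(r);cv2.imwrite("pics/w1.png",r["img"])
yaw=np.radians(16.9);c=np.array([.420,.175]);ex=np.array([np.cos(yaw),np.sin(yaw)]);ey=np.array([-ex[1],ex[0]])
for _ in range(4):
    a=(W[...,:2]-c)@ex;b=(W[...,:2]-c)@ey
    m=(abs(b)<.014)&(abs(a)<.07)&(W[...,2]>.034)&(W[...,2]<.06)
    k=np.polyfit(a[m],b[m],1);lo,hi=np.percentile(a[m],[1,99])
    print(m.sum(),c,np.degrees(yaw),lo,hi,W[m][:,2].max())
    yaw+=np.arctan(k[0]);c=c+ex*(lo+hi)/2+ey*k[1];ex=np.array([np.cos(yaw),np.sin(yaw)]);ey=np.array([-ex[1],ex[0]])
E
```

```text
[0.41721008 0.17837777 0.15851159] [-1.79805563e+02 -4.38264531e-03  1.72728536e+01] 0.383284320464728
2539 [0.42  0.175] 16.9 -0.05484249560616751 0.06209075678857482 0.05168082845184435
2601 [0.42406724 0.17407994] 16.980467673991843 -0.058663973307909796 0.05846461192386596 0.05168082845184435
2612 [0.42405885 0.1737661 ] 16.866787503687355 -0.05855164503314985 0.05856775900588836 0.05168082845184435
2614 [0.42408579 0.17370503] 16.984539149214548 -0.058659433285888234 0.05855557827025697 0.05168082845184435
```

View pics/w1.png

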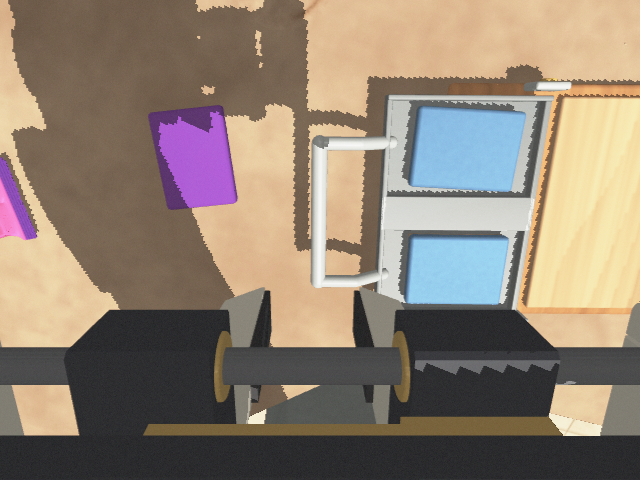

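The wrist view shows the bar running from (319,143) to (319,283), between the finger planes. The two blue coasters are in the tray at (468,148) and (457,270), and the purple slab at (195,158) is well clear. Descend and pinch.

Call:
jog_arm(plan=[[3.5,0.4,-0.2,-3,0],[3.5,0.4,-0.2,-6.5,0],[3.5,0.4,-0.2,-10,0],[3.5,0.4,-0.2,-12.5,0],[3.5,0.4,-0.2,-13.4,0]], newtons=12)

```text
time: 3.23
position: [0.4209, 0.1673, 0.0227]
orientation: [179.9, 0.3, 16.8]
wrist_force: [-1.0, -0.8, 0.1]
opening: 0.383
grip_force: 0.0
```

Call:
jog_arm(plan=[[3.5,0,0,0,0],[0.6,0,0,0,0],[0.6,0,0,0,0],[0.6,0,0,0,0],[0.6,0,0,0,0]], newtons=12)

```text
time: 3.65
position: [0.4237, 0.1698, 0.0267]
orientation: [-180.0, -0.1, 16.8]
wrist_force: [0.1, -0.2, 0.1]
opening: 0.141
grip_force: 0.0
```

```bash
python3 - <<'E'
import numpy as np
from cell import arm
s=arm.observe();print(s["position"],s["orientation"],s["opening"],s["grip_force"],s["wrist_force"])
yaw=np.radians(16.9);ey=np.array([-np.sin(yaw),np.cos(yaw)])
def P(t): 
    a=t+.1158; return np.r_[.1732*np.cos(a)*ey,.1732*np.sin(a)]
for t in np.r_[0,.05,.12,.2,.3,np.arange(.4,1.5,.1),1.5,1.57,1.64,1.71,1.78,1.84,1.87]: print(round(t,2),np.round((P(t)-P(0))*100,2))
E
```

```text
[0.42366819 0.16977919 0.02673835] [-1.79997038e+02 -1.47594934e-01  1.68037421e+01] 0.14127854544939528 0.0 [ 0.07993423 -0.22715396  0.09529351]
0.0 [0. 0. 0.]
0.05 [ 0.04 -0.12  0.86]
0.12 [ 0.11 -0.35  2.05]
0.2 [ 0.22 -0.71  3.38]
0.3 [ 0.4  -1.3   4.99]
0.4 [ 0.62 -2.05  6.54]
0.5 [ 0.89 -2.93  8.  ]
0.6 [ 1.2  -3.96  9.36]
0.7 [ 1.55 -5.1  10.61]
0.8 [ 1.93 -6.37 11.73]
0.9 [ 2.35 -7.73 12.72]
1.0 [ 2.79 -9.18 13.56]
1.1 [  3.25 -10.7   14.24]
1.2 [  3.73 -12.28  14.76]
1.3 [  4.22 -13.9   15.11]
1.4 [  4.72 -15.55  15.29]
1.5 [  5.23 -17.21  15.3 ]
1.57 [  5.58 -18.36  15.2 ]
1.64 [  5.93 -19.51  15.02]
1.71 [  6.27 -20.64  14.76]
1.78 [  6.61 -21.75  14.41]
1.84 [  6.89 -22.68  14.05]
1.87 [  7.03 -23.14  13.85]
```

Call:
jog_arm(plan=[[0.6,0,0.2,-0.3,0],[0.6,0,0.2,-0.3,0],[0.6,0,0.2,-0.3,0],[0.6,0,0.2,-0.3,0],[0.6,0,0.2,-0.3,0]], newtons=15)

```text
time: 4.07
position: [0.4226, 0.1715, 0.0224]
orientation: [180.0, 0.0, 16.8]
wrist_force: [-0.1, -0.3, 0.4]
opening: 0.067
grip_force: 0.0
```

```bash
python3 - <<'E'
from h import *
r=arm.read_camera("wrist");a=cv2.resize(r["img"],(400,300))
s=arm.read_camera("side");b=cv2.resize(s["img"][190:340,220:420],(400,300),interpolation=cv2.INTER_CUBIC)
cv2.imwrite("pics/w2.png",np.hstack([a,b]))
W=cloud(s);p=arm.observe()["position"];
yaw=np.radians(16.9);c=np.array([.424,.1735]);ex=np.array([np.cos(yaw),np.sin(yaw)]);ey=np.array([-ex[1],ex[0]])
for n,Z in(("w",cloud(r)),("s",W)):
    A=(Z[...,:2]-c)@ex;B=(Z[...,:2]-c)@ey
    m=(abs(A)<.075)&(abs(B)<.02)&(Z[...,2]<.07)&(Z[...,2]>.03)
    print(n,m.sum())
    for lo in np.arange(-.07,.07,.02):
        q=m&(A>lo)&(A<lo+.02)
        if q.sum():print(round(lo,2),q.sum(),np.round(np.median(B[q]),4),np.round(np.percentile(Z[q][:,2],[5,95]),4))
print(arm.observe())
E
```

```text
w 5808
-0.07 282 -0.0022 [0.0453 0.0492]
-0.05 38 0.0002 [0.0472 0.0494]
-0.03 408 -0.0017 [0.0448 0.0494]
-0.01 1157 -0.0005 [0.045  0.0693]
0.01 1149 0.0012 [0.0445 0.0494]
0.03 1276 0.0011 [0.0446 0.0493]
0.05 1498 -0.0061 [0.0445 0.0489]
s 161
-0.07 55 -0.0022 [0.0414 0.0504]
-0.05 42 0.0039 [0.0407 0.0508]
-0.03 47 0.0031 [0.0401 0.0673]
-0.01 17 0.0048 [0.0427 0.0499]
{'time': 4.1667, 'joint_pos': array([ -10.89552775,   24.68003262,  -22.81869802,  122.0990648 ,
         15.98602873,   36.02007247, -118.03837944]), 'dq': array([-0.00591488,  0.08292613, -0.03717187, -0.14644228,  0.0044012 ,
        0.00747824, -0.08353514]), 'tau': array([-1.72270706e-02, -5.26409519e+01, -4.19849485e+00, -1.97461510e+01,
        1.20814989e-02, -8.51748884e-02,  1.16835032e-03]), 'position': array([0.42257118, 0.17145472, 0.02242328]), 'orientation': array([1.79996978e+02, 6.13764932e-03, 1.68264472e+01]), 'wrist_force': array([-0.48062483,  0.03409149, -0.34698817]), 'moment': array([ 0.02094502,  0.03435287, -0.01993376]), 'grip_force': 0.0, 'opening': 0.06746657497415685}
```

View pics/w2.png

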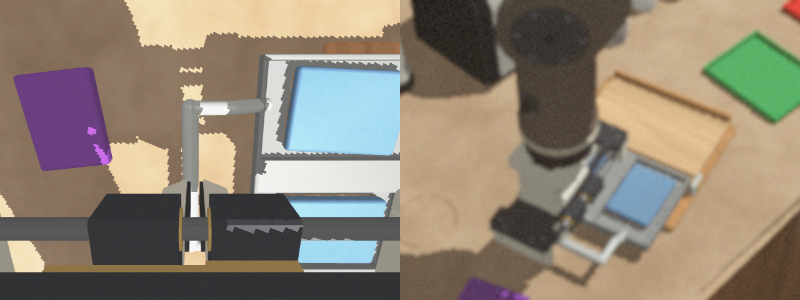

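The wrist view shows the bar at (193,150) running into the gap between the fingers at (193,200). The side view shows the gripper over the bar. Close fully and see whether it holds.

Call:
jog_arm(plan=[[0,0,0,0,0],[0,0,0,0,0],[0,0,0,0,0],[0,0,0,0,0],[0,0,0,0,0]], newtons=15)

```text
time: 4.58
position: [0.4226, 0.1715, 0.0224]
orientation: [180.0, 0.0, 16.8]
wrist_force: [0.2, -0.3, 0.5]
opening: 0.004
grip_force: 0.0
```

```bash
python3 - <<'E'
from h import *
r=arm.read_camera("wrist");W=cloud(r)
cv2.imwrite("pics/w3.png",cv2.resize(r["img"][230:440,200:420],(700,600)))
T=np.array(r["T"]);s=arm.observe();print(s["position"],s["opening"],s["grip_force"],s["tau"][-1]);print(T.round(3))
for v in range(280,430,10): print(v,[tuple(np.round(W[v,u],3)) for u in (300,308,314,320)])
E
```

```text
[0.42259431 0.17146482 0.02244067] 0.007791273057228297 0.0 -5.508670255949255e-05
[[ 0.289  0.915  0.283  0.499]
 [-0.957  0.276  0.086  0.194]
 [ 0.001 -0.296  0.955  0.219]
 [ 0.     0.     0.     1.   ]]
280 [(np.float64(0.43), np.float64(0.179), np.float64(0.048)), (np.float64(0.431), np.float64(0.175), np.float64(0.049)), (np.float64(0.431), np.float64(0.172), np.float64(0.047)), (np.float64(0.414), np.float64(0.163), np.float64(0.002))]
290 [(np.float64(0.432), np.float64(0.179), np.float64(0.063)), (np.float64(0.426), np.float64(0.174), np.float64(0.049)), (np.float64(0.426), np.float64(0.171), np.float64(0.046)), (np.float64(0.434), np.float64(0.171), np.float64(0.064))]
300 [(np.float64(0.432), np.float64(0.178), np.float64(0.073)), (np.float64(0.431), np.float64(0.175), np.float64(0.069)), (np.float64(0.432), np.float64(0.173), np.float64(0.07)), (np.float64(0.434), np.float64(0.171), np.float64(0.073))]
310 [(np.float64(0.456), np.float64(0.184), np.float64(0.131)), (np.float64(0.431), np.float64(0.175), np.float64(0.079)), (np.float64(0.432), np.float64(0.173), np.float6
[... 2004 characters left out ...]
(0.444), np.float64(0.18), np.float64(0.146)), (np.float64(0.414), np.float64(0.17), np.float64(0.107)), (np.float64(0.415), np.float64(0.168), np.float64(0.108)), (np.float64(0.445), np.float64(0.176), np.float64(0.146))]
410 [(np.float64(0.439), np.float64(0.179), np.float64(0.143)), (np.float64(0.326), np.float64(0.144), np.float64(0.0)), (np.float64(0.327), np.float64(0.14), np.float64(0.001)), (np.float64(0.419), np.float64(0.167), np.float64(0.116))]
420 [(np.float64(0.437), np.float64(0.178), np.float64(0.143)), (np.float64(0.319), np.float64(0.142), np.float64(0.002)), (np.float64(0.32), np.float64(0.138), np.float64(0.001)), (np.float64(0.444), np.float64(0.176), np.float64(0.151))]
```

View pics/w3.png

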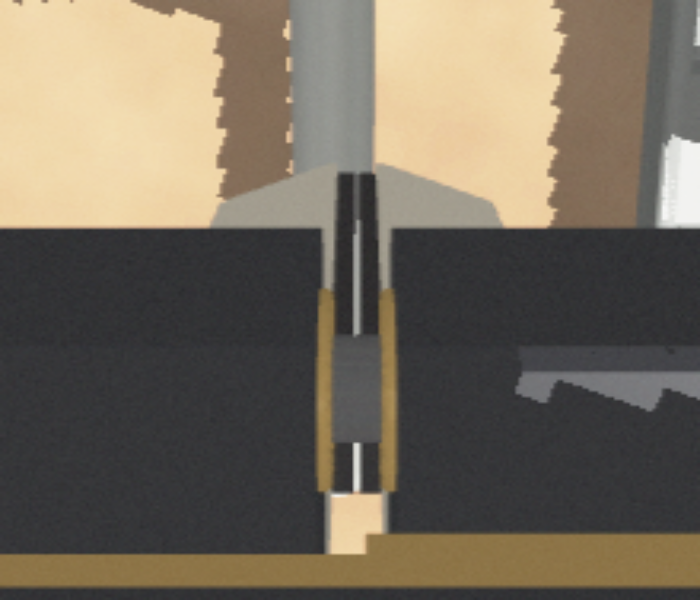

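The crop shows the fingers shut at (357,250), with the bar ending beneath their tips at (333,170). The tips therefore still hang about 1 cm above the bar, higher than the reported TCP implies. I'll open the fingers, go lower and check.

Call:
jog_arm(plan=[[3.5,0,0,0,0],[3.5,0,0,0,0],[3.5,0,0.1,0,0],[3.5,0,0.2,-0.6,0],[3.5,0,0.2,-1.5,0]])

```text
time: 5.05
position: [0.4233, 0.174, 0.0075]
orientation: [-180.0, -0.1, 16.8]
wrist_force: [-0.1, 0.5, 0.2]
opening: 0.319
grip_force: 0.0
```

```bash
cat > tip.py <<'E'
from h import *
r=arm.read_camera("wrist");W=cloud(r);s=arm.observe();p=s["position"]
y=np.radians(s["orientation"][2]);ex=np.array([np.cos(y),np.sin(y)]);ey=np.array([-ex[1],ex[0]])
A=(W[...,:2]-p[:2])@ex;B=(W[...,:2]-p[:2])@ey
print(p,s["opening"],s["wrist_force"])
for v in range(240,420,10):
    row=[(u,round(A[v,u]*1000),round(B[v,u]*1000),round(W[v,u,2]*1000)) for u in range(230,400,10) if abs(B[v,u])<.06 and abs(A[v,u])<.03]
    print(v,row)
cv2.imwrite("pics/tip.png",r["img"])
E
python3 tip.py
```

```text
[0.42205351 0.17328118 0.00559835] 0.3539692320349828 [-0.66975006  0.18623508 -0.92071523]
240 [(230, 19, 42, 1), (240, 19, 37, 1), (250, 19, 31, 2), (260, 19, 27, 1), (270, 19, 21, 2), (280, 19, 16, 0), (290, 20, 11, 3), (330, 19, -10, 1), (340, 19, -15, 1), (350, 19, -20, 2), (360, 19, -25, 0), (370, 19, -30, 2), (380, 19, -36, 1), (390, 19, -40, 2)]
250 [(230, 14, 42, 1), (240, 14, 37, 1), (250, 14, 32, 1), (260, 14, 27, 1), (270, 14, 21, 1), (280, 14, 16, 1), (290, 13, 11, 0), (300, 29, 4, 47), (310, 30, 0, 49), (320, 29, -4, 46), (330, 13, -10, 0), (340, 13, -15, 0), (350, 13, -20, 1), (360, 14, -25, 1), (370, 14, -31, 1), (380, 13, -36, 0), (390, 14, -41, 1)]
260 [(230, 9, 42, 2), (240, 8, 37, 1), (250, 8, 32, 0), (260, 8, 27, 1), (270, 8, 22, 0), (280, 8, 16, 1), (290, 8, 11, -1), (300, 25, 5, 48), (310, 25, 0, 49), (320, 24, -4, 46), (330, 8, -10, 1), (340, 8, -15, 0), (350, 8, -20, 1), (360, 8, -26, 1), (370, 8, -31, 1), (380, 8, -36, 0), (390, 8, -41, 1)]
270 [(230, 2, 43, 1), (240, 2, 38, 0), (250, 2, 32, 1), (260, 2, 27, 0), (270, 2, 22, 1), (280, 3, 16, 1), (290, 3, 11,
[... 2452 characters left out ...]
28), (280, 27, 7, 129), (290, 27, 4, 129), (300, 27, 2, 129), (310, 28, 0, 130), (320, 27, -2, 129), (330, 27, -4, 129), (340, 28, -6, 130), (350, 27, -8, 129), (360, 27, -11, 129), (370, 27, -13, 128), (380, 27, -15, 129), (390, 29, -16, 132)]
390 [(230, 27, 17, 132), (240, 22, 16, 125), (250, 8, 17, 107), (260, -3, 16, 92), (360, -3, -16, 92), (370, 4, -17, 102), (380, 16, -17, 117), (390, 27, -16, 131)]
400 [(230, 24, 17, 132), (240, 17, 17, 122), (250, 7, 17, 109), (260, -8, 17, 91), (360, -8, -16, 92), (370, 2, -17, 104), (380, 14, -17, 119), (390, 23, -17, 131)]
410 [(230, 22, 17, 132), (240, 14, 17, 123), (250, 4, 17, 110), (370, 0, -17, 105), (380, 11, -17, 119), (390, 20, -17, 130)]
```

Call:
jog_arm(plan=[[3.5,0,0,-1,0],[3.5,0,0,-1.8,0],[3.5,0,0,-2.2,0],[0.4,0,0,-2.2,0],[0.4,0,0,-2.2,0]], newtons=15)

```text
time: 5.52
position: [0.4223, 0.1734, -0.015]
orientation: [180.0, 0.1, 16.8]
wrist_force: [0.5, 0.5, -0.4]
opening: 0.282
grip_force: 0.0
```

Call:
jog_arm(plan=[[0.4,0,0,0,0],[0.4,0,0,0,0],[0.4,0,0,0,0],[0.4,0,0,0,0],[0.4,0,0,0,0]])

```text
time: 5.93
position: [0.4225, 0.175, -0.0142]
orientation: [-179.9, -0.1, 16.9]
wrist_force: [-1.3, 4.7, -1.6]
opening: 0.124
grip_force: 15.0
```

Gripped (opening about 11.4 mm, 15 N), so the tips do sit 40 mm above the reported TCP. Swing the tray up, checking after the first part.

Call:
jog_arm(plan=[[0.4,0,-0.1,0.9,0],[0.4,0.1,-0.35,2.05,0],[0.4,0.2,-0.7,3.4,0],[0.4,0.4,-1.3,5,0],[0.4,0.6,-2.05,6.55,0]], newtons=18)

```text
time: 6.35
position: [0.4285, 0.1551, 0.0524]
orientation: [-179.9, -0.1, 16.9]
wrist_force: [-0.0, 5.2, -1.3]
opening: 0.129
grip_force: 18.0
```

Call:
jog_arm(plan=[[0.4,0.3,-0.9,1.45,0],[0.4,0.6,-1.9,2.8,0],[0.4,0.95,-3.05,4.05,0],[0.4,1.3,-4.3,5.2,0],[0.4,1.75,-5.7,6.2,0]])

```text
time: 6.77
position: [0.4457, 0.0989, 0.1153]
orientation: [-179.8, -0.1, 17.0]
wrist_force: [-5.4, 7.8, 8.4]
opening: 0.123
grip_force: 18.0
```

Call:
jog_arm(plan=[[0.4,0.45,-1.45,0.85,0],[0.4,0.9,-2.95,1.5,0],[0.4,1.4,-4.55,2.05,0],[0.4,1.85,-6.15,2.4,0],[0.4,2.35,-7.8,2.55,0]])

```text
time: 7.18
position: [0.47, 0.0178, 0.14]
orientation: [180.0, -0.1, 16.9]
wrist_force: [0.1, 1.9, -0.6]
opening: 0.124
grip_force: 18.0
```

Call:
jog_arm(plan=[[0.4,0.5,-1.65,0,0],[0.4,0.85,-2.8,-0.1,0],[0.4,1.2,-3.95,-0.25,0],[0.4,1.55,-5.1,-0.55,0],[0.4,1.9,-6.2,-0.9,0]])

```text
time: 7.6
position: [0.4887, -0.0449, 0.1293]
orientation: [180.0, 0.0, 16.8]
wrist_force: [-0.0, 1.7, 0.9]
opening: 0.125
grip_force: 18.0
```

Call:
jog_arm(plan=[[0.4,0.3,-0.9,-0.35,0],[0.4,0.4,-1.4,-0.55,0],[0.4,0.4,-1.4,-0.55,0],[0.4,0.4,-1.4,-0.55,0],[0.4,0.4,-1.4,-0.55,0]])

```text
time: 8.02
position: [0.4925, -0.0576, 0.1239]
orientation: [-180.0, 0.0, 16.9]
wrist_force: [-0.1, -0.3, -0.4]
opening: 0.121
grip_force: 18.0
```

```bash
python3 - <<'E'
from h import *
r=arm.read_camera("wrist");s=arm.read_camera("side");t=arm.read_camera("top")
cv2.imwrite("pics/m1.png",np.hstack([cv2.resize(r["img"],(400,300)),cv2.resize(s["img"][190:340,220:420],(400,300),interpolation=cv2.INTER_CUBIC)]))
E
```

```text
(no output)
```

View pics/m1.png

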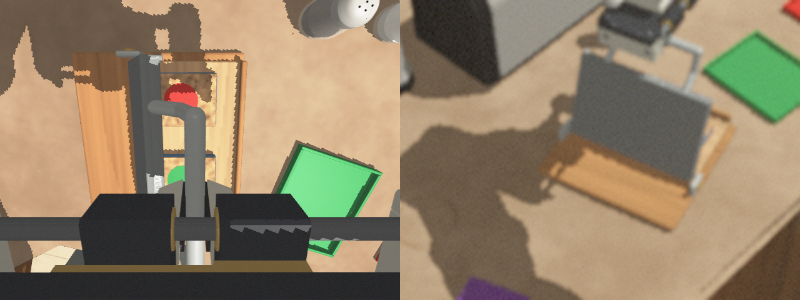

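The wrist view shows both coasters on the landing board tag up: red at (181,95), green at (180,172). The tray is leaning over them. Swing it back.

Call:
jog_arm(plan=[[0.4,-0.4,1.4,0.55,0],[0.4,-0.75,2.5,0.9,0],[0.4,-1.3,4.3,1.3,0],[0.4,-1.8,5.95,1.45,0],[0.4,-2.3,7.6,1.45,0]])

```text
time: 8.58
position: [0.4695, 0.0192, 0.1392]
orientation: [180.0, -0.1, 16.9]
wrist_force: [2.0, -0.4, -1.1]
opening: 0.125
grip_force: 18.0
```

Call:
jog_arm(plan=[[0.4,-0.5,1.65,-0.2,0],[0.4,-1,3.25,-0.5,0],[0.4,-1.45,4.85,-1.05,0],[0.4,-1.9,6.35,-1.7,0],[0.4,-2.35,7.8,-2.55,0]])

```text
time: 9.0
position: [0.446, 0.0976, 0.1134]
orientation: [180.0, -0.1, 16.9]
wrist_force: [3.0, 0.3, -0.3]
opening: 0.12
grip_force: 18.0
```

Call:
jog_arm(plan=[[0.4,-0.45,1.4,-1,0],[0.4,-0.8,2.65,-2.15,0],[0.4,-1.15,3.8,-3.4,0],[0.4,-1.45,4.8,-4.75,0],[0.4,-1.75,5.7,-6.2,0]])

```text
time: 9.42
position: [0.4287, 0.1548, 0.051]
orientation: [-180.0, -0.1, 16.9]
wrist_force: [4.8, -1.4, -1.2]
opening: 0.123
grip_force: 18.0
```

Call:
jog_arm(plan=[[0.4,-0.2,0.75,-1.55,0],[0.4,-0.4,1.35,-3.15,0],[0.4,-0.5,1.7,-4.5,0],[0.4,-0.6,1.95,-5.7,0],[0.4,-0.6,2.05,-6.4,0]])

```text
time: 9.83
position: [0.4224, 0.175, -0.0137]
orientation: [-180.0, -0.0, 16.9]
wrist_force: [0.9, 1.4, 0.3]
opening: 0.122
grip_force: 18.0
```

Call:
jog_arm(plan=[[0.4,0,0,-0.1,0],[0.4,0,0,-0.1,0],[3.3,0,0,-0.1,0],[3.3,0,0,-0.1,0],[3.3,0,0,-0.1,0]])

```text
time: 10.25
position: [0.4223, 0.1729, -0.0139]
orientation: [180.0, 0.0, 16.8]
wrist_force: [0.9, -0.0, 0.8]
opening: 0.295
grip_force: 0.0
```

```bash
cat > co.py <<'E'
from h import *
for n in("top","side"):
    r=arm.read_camera(n);W=cloud(r);i=r["img"].astype(int);b,g,rr=i[...,0],i[...,1],i[...,2]
    yaw=np.radians(16.9);h=np.array([.474,.009]);ex=np.array([np.cos(yaw),np.sin(yaw)]);ey=np.array([-ex[1],ex[0]])
    A=(W[...,:2]-h)@ex;B=(W[...,:2]-h)@ey
    box=(abs(A)<.1)&(B<-.01)&(B>-.14)
    for nm,m,o in(("green",box&(g>rr+15)&(g>b+10),A<0),("red",box&(rr>g+50)&(rr>b+50)&(b<110),A>0)):
        m=cv2.morphologyEx(m.astype(np.uint8),cv2.MORPH_OPEN,np.ones((2,2)));k,l,s,_=cv2.connectedComponentsWithStats(m)
        if k>1:
            m=l==1+s[1:,4].argmax();p=W[m];print(n,nm,m.sum(),np.round((np.nanmin(p,0)+np.nanmax(p,0))/2,4),np.round(np.nanmean(p,0),4))
        m=box&o&(W[...,2]>.0275)&(W[...,2]<.04)
        p=W[m]
        if len(p)>50:
            q=cv2.minAreaRect((p[:,:2]*1000).astype(np.float32));print("  slab",len(p),q,np.median(p[:,2]))
    t=(abs(A)<.08)&(B>.02)&(B<.11);print("tray z",np.nanmedian(W[t][:,2]))
E
python3 co.py
```

```text
top green 136 [ 0.4394 -0.059   0.0333] [ 0.4388 -0.0588  0.0331]
  slab 620 ((450.0765686035156, -69.7296371459961), (91.00968933105469, 111.09504699707031), 16.517549514770508) 0.03243066983728449
top red 140 [ 0.5289 -0.0296  0.0326] [ 0.5294 -0.0302  0.0328]
  slab 599 ((535.8697509765625, -43.45936584472656), (84.43709564208984, 110.53439331054688), 16.901132583618164) 0.03234803528541552
tray z 0.029665290940293465
side green 107 [ 0.4396 -0.0569  0.034 ] [ 0.4398 -0.0578  0.0331]
  slab 605 ((452.23663330078125, -70.5347671508789), (92.02995300292969, 114.94175720214844), 14.196333885192871) 0.03216420395932151
side red 117 [ 0.5292 -0.0315  0.033 ] [ 0.5295 -0.0296  0.0331]
  slab 510 ((532.751708984375, -45.268638610839844), (84.14220428466797, 115.51348876953125), 20.374120712280273) 0.03222747916379787
tray z 0.02666524179597851
```

Call:
jog_arm(plan=[[3.3,0,0,1.5,0],[3.3,0,0,5,0],[3.3,0.2,-1.5,8.5,7],[5,0.4,-4,10,14],[7.5,0.6,-7,10,21]])

```text
time: 10.77
position: [0.431, 0.1049, 0.0896]
orientation: [179.9, -0.4, 38.3]
wrist_force: [2.0, -0.5, -0.1]
opening: 0.458
grip_force: 0.0
```

Call:
jog_arm(plan=[[7.5,0.2,-3,0,7],[7.5,0.4,-6,0,14],[7.5,0.6,-9,0,21],[7.5,0.8,-12,0,28],[7.5,1,-15,0,35]])

```text
time: 11.18
position: [0.4382, -0.0484, 0.0861]
orientation: [180.0, 0.0, 73.1]
wrist_force: [0.5, 0.3, -0.7]
opening: 0.797
grip_force: 0.0
```

Call:
jog_arm(plan=[[7.5,0,-0.5,0,7],[7.5,0,-1,0,14],[7.5,0,-1,0,21],[7.5,0,-1,0,28],[7.5,0,-1,0,34]])

```text
time: 11.6
position: [0.4382, -0.0571, 0.0859]
orientation: [-180.0, 0.0, 107.1]
wrist_force: [1.2, 0.3, -0.5]
opening: 0.817
grip_force: 0.0
```

```bash
python3 - <<'E'
from h import *
s=arm.observe();print(s["position"],s["orientation"],s["opening"],s["joint_pos"])
r=arm.read_camera("wrist");W=cloud(r);i=r["img"].astype(int);b,g,rr=i[...,0],i[...,1],i[...,2]
cv2.imwrite("pics/w5.png",r["img"])
for nm,m in(("green",(g>rr+40)&(g>b+30)),("red",(rr>g+90)&(rr>b+80))):
    m=m&(W[...,1]>-.12)&(W[...,2]<.045)
    m=cv2.morphologyEx(m.astype(np.uint8),cv2.MORPH_OPEN,np.ones((3,3)));k,l,st,_=cv2.connectedComponentsWithStats(m)
    if k<2: continue
    m=l==1+st[1:,4].argmax();p=W[m];c=(np.nanmin(p,0)+np.nanmax(p,0))/2;print(nm,m.sum(),c,np.nanmean(p,0),"px",np.argwhere(m).mean(0))
    q=W[(W[...,2]>.0265)&(W[...,2]<.042)&(np.hypot(W[...,0]-c[0],W[...,1]-c[1])<.05)]
    y=np.radians(16.9);ex=np.array([np.cos(y),np.sin(y)]);ey=np.array([-ex[1],ex[0]])
    a=(q[:,:2]-c[:2])@ex;bb=(q[:,:2]-c[:2])@ey
    k=(abs(a)<.035)&(bb>-.045)&(bb<.045)
    z=cv2.minAreaRect((q[k][:,:2]*1000).astype(np.float32));print(z,np.median(q[k][:,2]))
E
```

```text
[ 0.4382422  -0.05714824  0.08594697] [-1.79977099e+02  1.48894518e-02  1.07122088e+02] 0.817286395023545 [ 36.12451645  21.62301023 -44.34392114 119.23450637  20.69392967
  46.86800632  -3.49699472]
green 2603 [ 0.44378836 -0.05747872  0.03331955] [ 0.44367456 -0.05713886  0.03335382] px [246.61544372 320.06185171]
((443.6302795410156, -57.12049865722656), (59.94926452636719, 79.74141693115234), 16.83597755432129) 0.03293115248392836
red 2674 [ 0.53483756 -0.02892585  0.03321   ] [ 0.53459564 -0.02873518  0.03335887] px [246.04786836 469.6013463 ]
((533.8872680664062, -28.700435638427734), (59.59321212768555, 79.10848999023438), 16.620128631591797) 0.03292642154671463
```

View pics/w5.png

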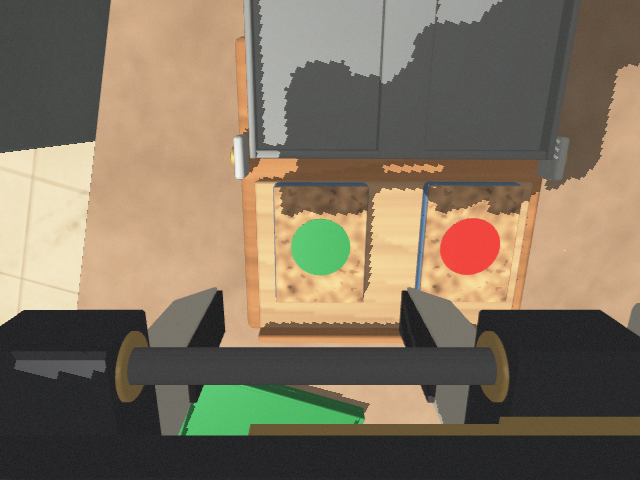

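The view shows the green tag at (320,247) and the red tag at (470,247) on cork, both tag up, with the tray flat. The fingers will straddle the green coaster.

Call:
jog_arm(plan=[[7.5,0.2,0,-3.5,0],[7.5,0.4,0,-7,0],[7.5,0.4,0,-9,0],[7.5,0.4,0,-10,0],[7.5,0.4,0,-10.3,0]])

```text
time: 12.07
position: [0.4413, -0.0565, -0.0184]
orientation: [-179.8, -0.1, 106.7]
wrist_force: [-0.1, -0.9, 0.6]
opening: 0.82
grip_force: 0.0
```

Call:
jog_arm(plan=[[7.5,0,0,0,0],[5,0,0,0,0],[5,0,0,0,0],[5,0,0,0,0],[5,0,0,0,0]], newtons=25)

```text
time: 12.48
position: [0.4436, -0.0567, -0.016]
orientation: [179.9, 0.1, 106.8]
wrist_force: [-1.5, -0.2, 8.3]
opening: 0.65
grip_force: 25.0
```

Call:
jog_arm(plan=[[5,0,0,1,0],[5,0,0,3.5,0],[5,0.1,-1,5.5,-3],[5,0.2,-3.5,6,-8],[5,0.3,-7,6,-13]], newtons=30)

```text
time: 12.9
position: [0.4475, -0.1249, 0.0459]
orientation: [179.7, -0.0, 93.9]
wrist_force: [-0.7, 0.7, -1.2]
opening: 0.651
grip_force: 30.0
```

Call:
jog_arm(plan=[[5,0.1,-4,0,-5],[5,0.2,-8,0,-5],[5,0.2,-10.5,0,-5],[5,0.2,-11.7,0,-5],[5,0.2,-11.7,0,-5]])

```text
time: 13.32
position: [0.447, -0.2469, 0.0434]
orientation: [180.0, 0.1, 88.5]
wrist_force: [-0.5, -0.9, -1.2]
opening: 0.653
grip_force: 30.0
```

```bash
python3 - <<'E'
from h import *
s=arm.observe();print(s["position"],s["orientation"],s["opening"],s["grip_force"],s["wrist_force"])
r=arm.read_camera("wrist");W=cloud(r);cv2.imwrite("pics/w6.png",cv2.resize(r["img"],(480,360)))
i=r["img"].astype(int);b,g,rr=i[...,0],i[...,1],i[...,2]
m=(g>rr+40)&(g>b+30)
for n,k in(("high",W[...,2]>.03),("low",W[...,2]<.02)):
    p=W[m&k]
    if len(p): print(n,len(p),np.percentile(p,[1,99],0).round(4).tolist())
E
```

```text
[ 0.44700034 -0.24693614  0.04341709] [1.79987115e+02 5.25712958e-02 8.85298852e+01] 0.6528321105539744 29.998773336410522 [-0.48402846 -0.93121686 -1.18460961]
high 5332 [[0.4286, -0.2576, 0.0825], [0.4647, -0.2076, 0.094]]
low 23446 [[0.3849, -0.2724, 0.0034], [0.5203, -0.1864, 0.0148]]
```

View pics/w6.png

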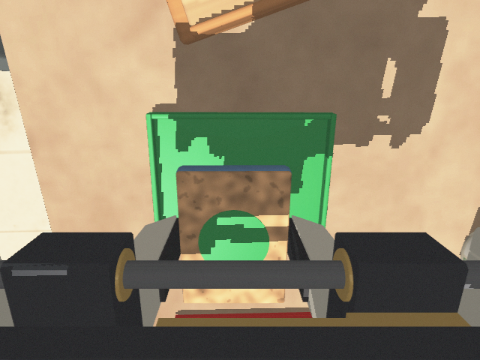

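The green coaster is held level with its tag up at (233,237), directly over the green nest, whose top edge is at row 115. Lower it gently.

Call:
jog_arm(plan=[[5,0.2,0.2,-2.5,0],[5,0.3,0.3,-5,0],[5,0.3,0.3,-6.3,0],[5,0.3,0.3,-6.9,0],[5,0.3,0.3,-7.1,0]])

```text
time: 13.78
position: [0.4503, -0.2384, -0.0285]
orientation: [-179.9, -0.1, 89.0]
wrist_force: [0.6, -0.1, -1.0]
opening: 0.651
grip_force: 30.0
```

Call:
jog_arm(plan=[[5,0,0,-0.1,0],[5,0,0,-0.2,0],[5,0,0,-0.2,0],[5,0,0,-0.2,0],[5,0,0,-0.2,0]])

```text
time: 14.2
position: [0.451, -0.2408, -0.0295]
orientation: [179.9, 0.0, 88.8]
wrist_force: [-0.0, 0.1, -0.9]
opening: 0.65
grip_force: 30.0
```

Call:
jog_arm(plan=[[5,0,0,-0.1,0],[5,0,0,-0.2,0],[5,0,0,-0.2,0],[5,0,0,-0.2,0],[5,0,0,-0.2,0]])

```text
time: 14.62
position: [0.451, -0.2409, -0.0301]
orientation: [180.0, 0.1, 88.8]
wrist_force: [-7.2, 2.1, 26.7]
opening: 0.65
grip_force: 30.0
```

Call:
jog_arm(plan=[[5,0,0,0.1,0],[6.8,0,0,0.1,0],[7.3,0,0,0.1,0],[7.3,0,0,0.1,0],[7.3,0,0,0.1,0]])

```text
time: 15.03
position: [0.4506, -0.2406, -0.0312]
orientation: [-180.0, -0.0, 88.8]
wrist_force: [0.1, -0.8, 0.2]
opening: 0.791
grip_force: 0.0
```

Call:
jog_arm(plan=[[7.3,0,0,1.5,0],[7.3,0,0,5,0],[7.3,0,0,8.5,0],[7.5,0.5,3.5,11,4],[7.5,1.5,7.5,11,9]])

```text
time: 15.45
position: [0.4674, -0.1693, 0.0829]
orientation: [179.7, 0.2, 97.6]
wrist_force: [1.9, 0.6, 0.3]
opening: 0.816
grip_force: 0.0
```

Call:
jog_arm(plan=[[7.5,1.5,4,0,5],[7.5,3,8,0,9],[7.5,5,11.5,0,9],[7.5,6.6,13.6,0,9],[7.5,6.6,13.6,0,9]])

```text
time: 15.87
position: [0.5346, -0.0233, 0.0797]
orientation: [179.7, -0.2, 107.2]
wrist_force: [-0.6, 0.1, 0.6]
opening: 0.816
grip_force: 0.0
```

```bash
python3 - <<'E'
from h import *
s=arm.observe();print(s["position"],s["orientation"],s["opening"])
r=arm.read_camera("wrist");W=cloud(r);i=r["img"].astype(int);b,g,rr=i[...,0],i[...,1],i[...,2]
m=(rr>g+90)&(rr>b+80)&(W[...,1]>-.12)&(W[...,2]<.045)
m=cv2.morphologyEx(m.astype(np.uint8),cv2.MORPH_OPEN,np.ones((3,3)));k,l,st,_=cv2.connectedComponentsWithStats(m)
m=l==1+st[1:,4].argmax();p=W[m];c=(np.nanmin(p,0)+np.nanmax(p,0))/2;print("red",m.sum(),c)
q=W[(W[...,2]>.0265)&(W[...,2]<.042)&(np.hypot(W[...,0]-c[0],W[...,1]-c[1])<.05)]
y=np.radians(16.9);ex=np.array([np.cos(y),np.sin(y)]);ey=np.array([-ex[1],ex[0]])
a=(q[:,:2]-c[:2])@ex;bb=(q[:,:2]-c[:2])@ey;k=(abs(a)<.035)&(abs(bb)<.045)
print(cv2.minAreaRect((q[k][:,:2]*1000).astype(np.float32)))
t=arm.read_camera("top");V=cloud(t);i=t["img"].astype(int);cv2.imwrite("pics/t6.png",t["img"])
m=(V[...,0]>.385)&(V[...,0]<.515)&(V[...,1]>-.295)&(V[...,1]<-.195)&~((i[...,1]>i[...,2]+20)&(i[...,1]>i[...,0]+15))
print("green nest cork",m.sum(),np.nanpercentile(V[m],[3,50,97],0).round(3).tolist())
E
```

```text
[ 0.5345728  -0.02334962  0.07969526] [ 1.79728712e+02 -1.71525613e-01  1.07235312e+02] 0.8160035641520308
red 2754 [ 0.53486677 -0.02910699  0.03337125]
((534.5496215820312, -28.43353271484375), (60.06727600097656, 79.11358642578125), 17.04213523864746)
green nest cork 1 [[0.483, -0.294, 0.004], [0.483, -0.294, 0.004], [0.483, -0.294, 0.004]]
```

```bash
cat > nest.py <<'E'
from h import *
import sys
cx,cy=float(sys.argv[1]),float(sys.argv[2])
for n in("side","top"):
    t=arm.read_camera(n);V=cloud(t);i=t["img"].astype(int)
    m=(abs(V[...,0]-cx)<.062)&(abs(V[...,1]-cy)<.05);k=m&(V[...,2]>.0125)&(V[...,2]<.05);p=V[k]
    print(n,m.sum(),k.sum())
    if len(p)>20:
        q=cv2.minAreaRect((p[:,:2]*1000).astype(np.float32));print(q,np.percentile(p[:,2],[5,50,95]))
    for o in arm.cut_out("coaster_green_tag",n): 
        w=stat(V,o["mask"]);print(o["p"],np.median(w,0).round(3))
E
python3 nest.py .4515 -.2435
```

```text
side 1056 459
((450.7630920410156, -243.92312622070312), (119.80972290039062, 92.06654357910156), 5.606410980224609) [0.01391194 0.01856154 0.02246851]
0.88 [ 0.445 -0.236  0.018]
top 50 2
```

Call:
jog_arm(plan=[[7.5,0,0,-3,0],[7.5,0,0,-5,0],[7.5,0,0,-5,0],[7.5,0,0,-5,0],[7.5,0,0,-5,0]])

```text
time: 16.58
position: [0.5318, -0.0308, 0.0299]
orientation: [180.0, 0.0, 106.8]
wrist_force: [-0.1, -0.2, -0.3]
opening: 0.814
grip_force: 0.0
```

Call:
jog_arm(plan=[[7.5,0.2,0.2,-2.5,0],[7.5,0.2,0.2,-4,0],[7.5,0.2,0.2,-4.6,0],[7.5,0.2,0.2,-4.6,0],[5,0.2,0.2,-4.6,0]], newtons=25)

```text
time: 17.0
position: [0.534, -0.0284, -0.0161]
orientation: [179.9, 0.0, 106.8]
wrist_force: [-0.3, 0.6, 1.0]
opening: 0.785
grip_force: 0.0
```

Call:
jog_arm(plan=[[5,0,0,0,0],[5,0,0,0,0],[5,0,0,0,0],[5,0,0,0,0],[5,0,0,0,0]], newtons=30)

```text
time: 17.42
position: [0.5343, -0.0284, -0.0159]
orientation: [179.9, 0.0, 106.8]
wrist_force: [-1.2, 0.2, 7.8]
opening: 0.651
grip_force: 30.0
```

Call:
jog_arm(plan=[[5,0,0,1,0],[5,0,0,3.5,0],[5,-0.2,-1,5.8,-3],[5,-0.8,-4,6.3,-8],[5,-1.6,-7.7,6.3,-13]])

```text
time: 17.83
position: [0.5198, -0.1031, 0.0491]
orientation: [179.7, -0.1, 93.9]
wrist_force: [1.6, -0.3, -1.7]
opening: 0.645
grip_force: 30.0
```

Call:
jog_arm(plan=[[5,-0.8,-4,0,-4],[5,-1.6,-8,0,-4],[5,-2.4,-12,0,-4],[5,-3.2,-16,0,-4],[5,-4,-20,0,-4]])

```text
time: 18.25
position: [0.4766, -0.3073, 0.0469]
orientation: [180.0, 0.0, 89.8]
wrist_force: [0.8, -1.2, -1.2]
opening: 0.649
grip_force: 30.0
```

Call:
jog_arm(plan=[[5,-0.8,-4,0,0],[5,-1.6,-8,0,0],[5,-2.1,-11,0,0],[5,-2.1,-12.5,0,0],[5,-2.1,-12.5,0,0]])

```text
time: 18.67
position: [0.4542, -0.4357, 0.0462]
orientation: [-180.0, 0.1, 89.4]
wrist_force: [-0.8, -0.2, -0.8]
opening: 0.654
grip_force: 30.0
```

```bash
python3 - <<'E'
from h import *
s=arm.observe();print(s["position"],s["orientation"],s["opening"],s["grip_force"],s["wrist_force"])
r=arm.read_camera("wrist");W=cloud(r);cv2.imwrite("pics/w7.png",r["img"])
i=r["img"].astype(int);b,g,rr=i[...,0],i[...,1],i[...,2]
m=(rr>g+70)&(rr>b+60)
for n,k in(("high",W[...,2]>.06),("low",W[...,2]<.02)):
    p=W[m&k]
    if len(p): print(n,len(p),np.percentile(p,[1,99],0).round(4).tolist())
E
python3 nest.py .4515 -.2435
```

```text
[ 0.45424482 -0.43574596  0.04623415] [-1.79983911e+02  1.10315148e-01  8.94448966e+01] 0.6535824795670033 29.999080002307892 [-0.78575943 -0.16361372 -0.76865237]
high 5410 [[0.4357, -0.4465, 0.094], [0.4723, -0.4176, 0.0968]]
low 25076 [[0.39, -0.461, 0.0033], [0.5257, -0.3717, 0.0148]]
side 1055 463
((452.74139404296875, -243.40554809570312), (116.14241790771484, 91.50224304199219), 4.355138778686523) [0.01404943 0.01861146 0.02243859]
0.81 [ 0.445 -0.237  0.018]
top 1502 567
((459.27386474609375, -246.03128051757812), (88.84992218017578, 108.87481689453125), 89.18515014648438) [0.01434657 0.01830856 0.02291656]
0.97 [ 0.446 -0.239  0.018]
```

Call:
jog_arm(plan=[[5,0.2,0.3,-2.8,0],[5,0.3,0.5,-5.5,0],[5,0.3,0.5,-6.8,0],[5,0.3,0.5,-7.3,0],[5,0.3,0.5,-7.4,0]])

```text
time: 19.33
position: [0.4592, -0.4244, -0.0288]
orientation: [-179.9, -0.1, 89.9]
wrist_force: [0.1, 1.0, -0.8]
opening: 0.647
grip_force: 30.0
```

Call:
jog_arm(plan=[[5,0,0,-0.1,0],[5,0,0,-0.2,0],[5,0,0,-0.2,0],[5,0,0,-0.2,0],[5,0,0,-0.2,0]])

```text
time: 19.75
position: [0.4597, -0.4258, -0.0294]
orientation: [180.0, 0.0, 89.8]
wrist_force: [0.2, -0.3, -1.6]
opening: 0.649
grip_force: 30.0
```

Call:
jog_arm(plan=[[5,0,0,-0.1,0],[5,0,0,-0.1,0],[6.8,0,0,-0.1,0],[7.3,0,0,-0.1,0],[7.3,0,0,-0.1,0]])

```text
time: 20.17
position: [0.4595, -0.4255, -0.031]
orientation: [180.0, 0.0, 89.8]
wrist_force: [-1.1, -0.3, 0.0]
opening: 0.782
grip_force: 0.0
```

Call:
jog_arm(plan=[[7.3,0,0,0,0],[7.3,0,0,0.5,0],[7.3,0,0,3,0],[7.3,0,0,6.5,0],[7.3,0,0,10,0]])

```text
time: 20.58
position: [0.4587, -0.4247, 0.0695]
orientation: [-179.9, -0.1, 89.8]
wrist_force: [0.8, -0.6, -0.0]
opening: 0.797
grip_force: 0.0
```

Call:
jog_arm(plan=[[7.3,-2,-3,3,0],[7.3,-4,-6,6,0],[7.3,-6,-9,8,0],[7.3,-8,-12,8,0],[7.3,-10,-12,8,0]])

```text
time: 21.0
position: [0.3569, -0.5528, 0.1512]
orientation: [179.9, 0.4, 89.5]
wrist_force: [-2.1, -0.6, -0.6]
opening: 0.793
grip_force: 0.0
```

```bash
python3 nest.py .4515 -.2435; python3 nest.py .458 -.4287; python3 - <<'E'
from h import *
r=arm.read_camera("side");cv2.imwrite("pics/s7.png",cv2.resize(r["img"][150:345,255:515],(800,600),interpolation=cv2.INTER_CUBIC))
print(arm.observe()["time"])
E
```

```text
side 1061 468
((456.5097351074219, -245.79873657226562), (94.72858428955078, 115.09901428222656), 88.95787048339844) [0.0144459  0.0181814  0.02246793]
0.82 [ 0.446 -0.236  0.018]
top 1502 579
((457.5542907714844, -241.79998779296875), (83.55609130859375, 124.35235595703125), 82.01199340820312) [0.01379288 0.01808093 0.02287663]
0.92 [ 0.448 -0.241  0.018]
side 901 397
((472.4608459472656, -430.7102966308594), (94.63390350341797, 94.69696044921875), 89.56654357910156) [0.01462881 0.01878713 0.02293148]
0.6 [ 0.444 -0.236  0.018]
top 1510 586
((458.2164001464844, -423.9441223144531), (121.10000610351562, 87.39958190917969), 10.909466743469238) [0.01392186 0.01793608 0.02252804]
0.94 [ 0.446 -0.243  0.018]
0.48 [0.466 0.015 0.022]
21.45
```

View pics/s7.png

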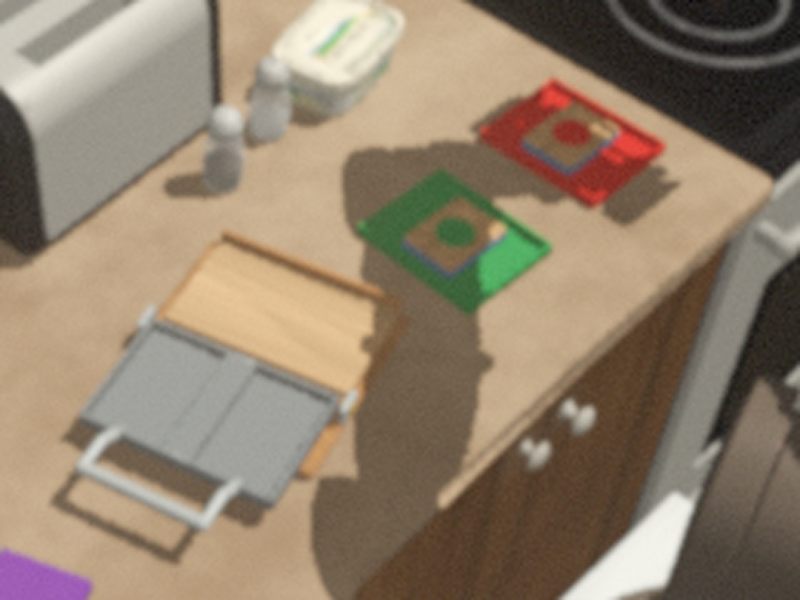

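The side view shows the green-tagged coaster flat in the green nest at (457,233) and the red-tagged one flat in the red nest at (573,133), both tag up. The tray is flat at (210,415) and empty, and the shakers have not moved.

```bash
python3 -c "
from cell import arm
print(arm.finish_job())"
```

```text
the job is handed in; nothing more can be done
None
```

I handed the job in at about 21 s: both coasters were turned by the tray, the tray is back down flat, and each lies tag up and flat in the nest of its own colour; the hand-in returned no verdict.

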